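# Seat the terminal covers of a battery module

## Task

On the battery module, three white terminal covers stand raised on the orange rails: press them down fully home, first the round one, then the long bar-shaped one, and last the small square one. Only push, never pull a cover up, press each one only in its turn, do not press on the bare metal cells between the rails, and leave the loose things lying about where they are.

Things in the scene. Friction and masses are not known exactly. Their poses are not given: they have to be found in the camera images.
- module: Battery module on a green board (260 x 500 x 12 mm), fixed to the table. Origin under the board's centre; x across, y along. Module 190 x 346 mm; orange rails 42 mm wide along y at x = -75 and +75 mm, tops 105 mm above the table. Covers: two on the -x rail near y = -100 and +100 mm, one on the +x rail near y = 0, in any arrangement. Fixed header 75 mm high at the board's -y end.
- cells: The bare silver cells, fixed, 108 x 330 mm between the rails, top 95 mm above the table (10 mm below the rail tops). Origin at the middle of their underside. Not to be pressed on.
- round_cap (a joint): Round white cover. Its slide, in m: 0 = raised, grows as it is pressed down, 0.010 = fully home on a hard stop; starts at 0 to 0.002. Sliding takes about 4 N; the cover stays where it is left (no spring). It can wrongly be pulled up, to -0.008. At the stop the force rises steeply.
- round_cap_top (a point): Point at the centre of the flat top face of the round cover (34 mm across); it moves with the cover. Raised (joint 0) the top is 20 mm above the rail and 14 mm above the black collar around it; fully home it is 10 mm above the rail and still 4 mm above the collar. z points up.
- bar_cap (a joint): Long bar-shaped white cover. Its slide, in m: 0 = raised, grows as it is pressed down, 0.010 = fully home on a hard stop; starts at 0 to 0.002. Sliding takes about 4 N; the cover stays where it is left (no spring). It can wrongly be pulled up, to -0.008. At the stop the force rises steeply.
- bar_cap_top (a point): Point at the centre of the flat top face of the bar cover (24 mm across the rail, 80 mm along it; presses straight down wherever it is pushed); it moves with the cover. Raised (joint 0) the top is 20 mm above the rail and 14 mm above the black collar around it; fully home it is 10 mm above the rail and still 4 mm above the collar. z points up.
- square_cap (a joint): Small square white cover. Its slide, in m: 0 = raised, grows as it is pressed down, 0.010 = fully home on a hard stop; starts at 0 to 0.002. Sliding takes about 4 N; the cover stays where it is left (no spring). It can wrongly be pulled up, to -0.008. At the stop the force rises steeply.
- square_cap_top (a point): Point at the centre of the flat top face of the square cover (24 x 24 mm); it moves with the cover. Raised (joint 0) the top is 20 mm above the rail and 14 mm above the black collar around it; fully home it is 10 mm above the rail and still 4 mm above the collar. z points up.
- socket: Loose steel spanner socket, 28 mm across, 36 mm tall, standing on the cells. Origin under it. Leave alone.
- link: Loose copper strip, 22 x 60 x 5 mm, lying on the cells. Origin under its centre. Leave alone.
- tape: Roll of black tape, 64 mm across, 19 mm high, lying on the +y end of the green board. Origin under its centre. Leave alone.
- plug: Loose orange plug, 60 x 28 x 22 mm, on the +y end of the green board. Origin under its orange part. Leave alone.
- driver: Screwdriver lying on the table right of the module (-y). Leave alone.
- spanner: Spanner lying on the table left of the module (+y). Leave alone.
- jar: Closed jar, 64 mm across, 75 mm tall, on the table left of the module. Leave alone.

How it is judged:
By the outcome, as a careful person would: the job done as asked, in the order asked, and still so for the second after the job is handed in, with the robot touching nothing.
It also fails if it takes over 35 s, if anything falls off the work surface, if the arm or the gripper's body presses on something with over 40 N, if the wrist force passes 120 N, or if a joint passes its speed limit or range.

## Robot

A 6-joint arm with a two-finger parallel gripper is mounted at the origin on the work surface. World frame = base frame: x ahead of the robot, y to its left, z up, the work surface at z = 0. Lengths are in m, angles in degrees, forces in N, time in s.
With the tool pointing down it reaches from about 0.4 to 0.825 m from the base axis. Payload 7 kg.
Tool frame: the origin (TCP) lies on the mounting face of the last link; the fingertips stand 178 mm ahead of it and the grasp point (between the pads) lies 159 mm ahead of it; z points along the fingers, y is the direction in which the jaws open and shut (so a half turn about z gives the same grasp; the last joint's range is limited). The gripper opens to 88 mm and grips with 3 to 60 N. Pads are 19 mm wide; open, the fingers measure 130 mm over their backs; the gripper's body (78 mm by 193 mm) begins 47 mm behind the grasp point.
Start: joints at [-59.124, 20.546, 0.682, 0, -70.136, -16.507], TCP at [0.167, -0.654, 0.405] pointing down, gripper open.
Joint ranges: [-176.03, 176.03], [-82.01, 121.73], [-58.28, 71.71], [-173.87, 95.51], [-174.79, -0.11], [-173.66, 173.66]. Speed limits (degrees/s): [136.94, 136.94, 172.46, 180, 180, 180].

## Interface

Orientations are given as [roll, pitch, yaw] about the fixed x, y, z axes, in that order (R = Rz(yaw) Ry(pitch) Rx(roll)).
In Python, from plant import r gives the robot as it stands. The module is installed in compiled form; this text tells all that it offers.
- The arm moves only by the tool carry_out, never from a script. Its argument "plan" is a list of rows, each a list of 3 entries, a list of its own where there are three numbers: the shift along the tool's x, y, z in m, then the turn, a rotation vector about the tool's x, y, z in degrees, then the closure in counts, from 0 (fully open) to 255 (shut). In form: [[[x, y, z], [ax, ay, az], hand], ...]. A call has 1 to 12 rows; each row shifts and turns the commanded pose from where the row before left it, along the tool's axes as they then stand; what a row does not reach is not made up. A row lasts 1/12 s, in which the tool goes at most 41.7 mm and 7.16 degrees, less where a joint would pass 70% of its speed; a pose out of reach is approached as far as the arm can. A call is refused whole if a number of a shift passes 0.0417 or a number of a turn 7.16, either way. A call with a gripper value outside its range is refused whole. The fingers move at their own pace and stop on an object; "grip_force" is the grip in N (left out, the last holds). Time passes only in rows, so rows that do not move let the fingers close. It gives the time, the measured TCP pose, the force and the opening at its end, in the units of the state.
- r.get_state(): the state, without advancing time (a new reading comes with each control period).
- r.capture(name): name is "side" or "top" or "wrist"; returns the picture (384x512x3 uint8, red, green, blue); there is no depth.
- r.get_calibration(name): a dict with "K" (3x3 intrinsics, pixels), "rvec" (rotation vector, rad) and "tvec" (3), from world to camera coordinates, as OpenCV has them. Camera axes: x right, y down, z forward; pixel columns grow to the right and rows downward; lengths in m; the calibration is good to about 2 mm. A picture is of the moment at which its call begins: read the wrist's pose just before it. get_calibration takes no time and is no camera call; for the wrist camera it gives the pose at the moment of the call.
- r.close_job(): hands the job in, once; it reports no verdict.
The state is a dict: "time_s": time; "joints": joint angles; "qd": joint speeds; "joint_torque": joint torques, N m; "tcp_pos": TCP position; "eef_rot": TCP orientation; "contact_force": force on the tool from outside, world axes, zero at the start; "moment": the same for the moment, N m; "gripper_width": finger opening in m.
Only numpy, scipy, OpenCV 4.12 (cv2) and the standard library are available. Lean on these libraries where they do the work, as an engineer would, in place of code of your own. Each camera call takes 0.05 s, during which the arm holds its last target. There are 200 camera calls.

## Working session

There is one attempt and no reset: what is moved stays moved. The work goes in short steps, Python scripts to look and compute and a tool call to move; the robot and the scene stay as the last step left them, time stands still between calls to the robot, and variables do not carry over. Pictures are saved under pics/ and viewed, about 8 in all and at most 12, crops included, and the job is handed in when it is done.

Besides the shell and the picture viewer there is one more tool, called after "Emit:" in YAML: its name, and indented under it one key for each argument. carry_out: Moves the arm, as the interface text tells. Its arguments: {"type":"object","properties":{"plan":{"type":"array","items":{"type":"array"}},"grip_force":{"type":"number"}},"required":["plan"]}

```bash
mkdir -p pics; python3 - <<'E'
from plant import r
import cv2
s=r.get_state();print(s)
for n in("top","side"):
    c=r.get_calibration(n);print(n,c)
    cv2.imwrite(f"pics/{n}0.png",cv2.resize(r.capture(n)[:,:,::-1],(768,576),interpolation=cv2.INTER_CUBIC))
E
```

```text
{'time_s': 0.0, 'joints': array([-5.91242124e+01,  2.05899603e+01,  6.34720114e-01, -1.88221433e-02,
       -7.01344126e+01, -1.65053285e+01]), 'qd': array([ 0.04178458, -0.0809675 , -0.04875642, -0.02793705,  0.09715135,
       -0.01900655]), 'joint_torque': array([ 1.90600549e-03, -5.82723534e+01,  2.93068510e+01,  6.99744433e+00,
        7.15629256e-03, -2.54959814e-04]), 'tcp_pos': array([ 0.16746119, -0.65370442,  0.40375036]), 'eef_rot': array([ 1.79909014e+02, -8.50799216e-03, -1.65635944e+02]), 'contact_force': array([-0.14098859, -0.25369288, -0.3626063 ]), 'moment': array([ 0.05544702,  0.02486014, -0.00633285]), 'gripper_width': 0.08761257502489629}
top {'K': array([[351.06057167,   0.        , 255.23290164],
       [  0.        , 351.06057167, 187.3150017 ],
       [  0.        ,   0.        ,   1.        ]]), 'rvec': array([ 2.15754778, -2.20182195,  0.06063183]), 'tvec': array([0.03692568, 0.51193179, 1.23208243])}
side {'K': array([[414.73812593,   0.        , 252.8928168 ],
       [  0.        , 414.73812593, 188.47785074],
       [  0.        ,   0.        ,   1.        ]]), 'rvec': array([ 0.27521594, -2.81456419,  1.19718251]), 'tvec': array([0.50041469, 0.1298618 , 1.14043556])}
```

View pics/top0.png

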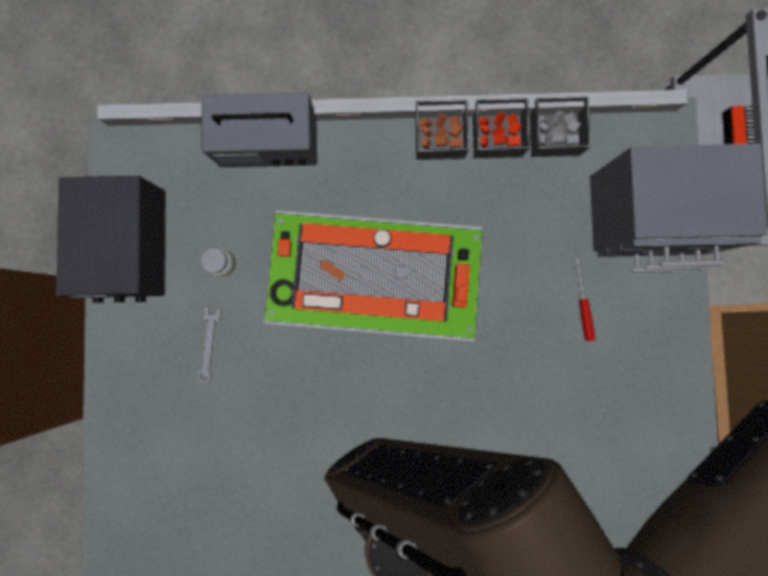

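View pics/side0.png

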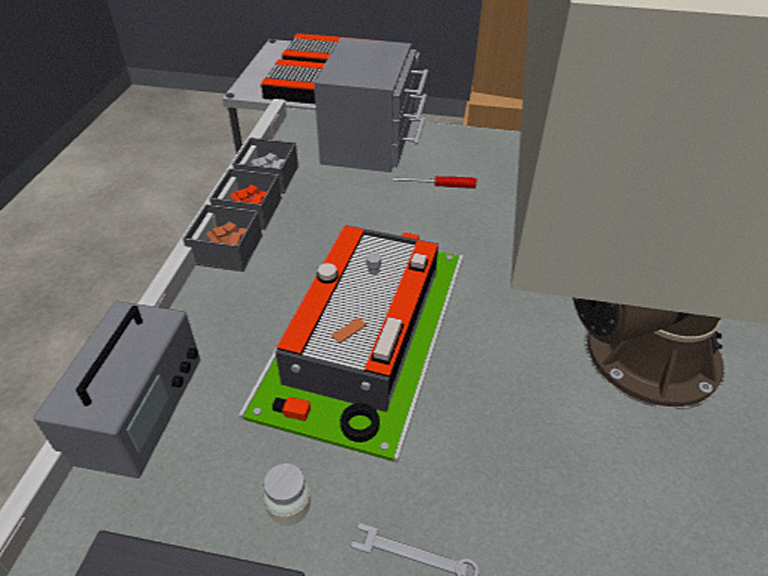

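The top view (enlarged by 1.5) shows the round cover near (383,239) on the far rail. The bar is near (322,301) and the square near (413,310), both on the near rail. The side view agrees, with the socket and copper strip on the cells. Next I'll convert these pixels to positions.

```bash
cat > h.py <<'E'
import numpy as np,cv2
from plant import r
def ray(n,px,z,cal=None):
    c=cal or r.get_calibration(n);R=cv2.Rodrigues(c["rvec"])[0];o=-R.T@c["tvec"]
    out=[]
    for p in np.atleast_2d(px):
        d=R.T@np.linalg.inv(c["K"])@[p[0],p[1],1]; out.append(o+d*(z-o[2])/d[2])
    return np.array(out)
def rot(s): 
    from scipy.spatial.transform import Rotation as Q
    return Q.from_euler("xyz",s["eef_rot"],degrees=True)
def go(target,yaw=None):
    "tool-frame shift to TCP target, turn about tool z to reach yaw"
    s=r.get_state();Q=rot(s)
    print("shift mm",np.round(1000*Q.inv().apply(np.array(target)-s["tcp_pos"]),1),"yaw",s["eef_rot"], "az",None if yaw is None else -((yaw-s["eef_rot"][2]+90)%180-90))
E
python3 - <<'E'
from h import *
p=(np.array([[383,238],[322,301],[413,309.5]])+.5)/1.5-.5
w=ray("top",p,.124);print(w)
ps=(np.array([[327,268],[388,333],[418,259]])+.5)/1.5-.5
print(ray("side",ps,.124))
d=w[1]-w[2];print(np.linalg.norm(d[:2]),np.degrees(np.arctan2(d[1],d[0])), np.linalg.norm(w[0]-(w[1]+w[2])/2))
go([*((w[0]+w[1]+w[2])/3)[:2],.40],np.degrees(np.arctan2(d[1],d[0]))+90)
im=r.get_calibration("wrist");print(im, -cv2.Rodrigues(im["rvec"])[0].T@im["tvec"])
E
```

```text
[[ 0.59983975  0.02350999  0.124     ]
 [ 0.46497883  0.15857256  0.124     ]
 [ 0.44261219 -0.03825393  0.124     ]]
[[ 0.6027425   0.02172413  0.124     ]
 [ 0.46669767  0.15326327  0.124     ]
 [ 0.44563714 -0.03468634  0.124     ]]
0.1980932515495661 83.51692955342267 0.15057254614637675
shift mm [-498.6  596.6    4.6] yaw [ 1.79918872e+02 -7.69222893e-03 -1.65635676e+02] az 20.847394844346695
{'K': array([[276.08871747,   0.        , 253.37707898],
       [  0.        , 276.08871747, 194.79890914],
       [  0.        ,   0.        ,   1.        ]]), 'rvec': array([-1.8028419 , -2.32211677, -0.34902687]), 'tvec': array([ 0.67425812, -0.03647758,  0.39216931])} [ 0.08974073 -0.67347023  0.38488421]
```

Both views agree to about 4 mm. The spacings come out at 198 and 150 mm, against about 200 and 150 from the description. Now I'll move above the round cover, closing the fingers and turning the jaws to lie along the rail.

Emit:
carry_out:
  plan:
    - [[-0.0294,0.0274,0],[0,0,0],255]
    - [[-0.0294,0.0274,0],[0,0,0],255]
    - [[-0.0294,0.0274,0],[0,0,0],255]
    - [[-0.0294,0.0274,0],[0,0,0],255]
    - [[-0.0294,0.0274,0],[0,0,0],255]
    - [[-0.0294,0.0274,0],[0,0,0],255]
    - [[-0.0294,0.0274,0],[0,0,0],255]
    - [[-0.0294,0.0274,0],[0,0,0],255]
    - [[-0.0294,0.0274,0],[0,0,0],255]
    - [[-0.0294,0.0274,0],[0,0,0],255]
    - [[-0.0294,0.0274,0],[0,0,0],255]
    - [[-0.0294,0.0274,0],[0,0,0],255]
  grip_force: 20

```text
time_s: 1.1
tcp_pos: [0.4281, -0.2459, 0.4047]
eef_rot: [180.0, 0.0, -165.6]
contact_force: [0.9, 0.0, -1.0]
gripper_width: 0.0133
```

Emit:
carry_out:
  plan:
    - [[-0.0294,0.0274,0],[0,0,0],255]
    - [[-0.0294,0.0274,0],[0,0,0],255]
    - [[-0.0294,0.0274,0],[0,0,0],255]
    - [[-0.0294,0.0274,0],[0,0,0],255]
    - [[-0.0294,0.0274,0],[0,0,0],255]
    - [[-0.0294,0.0274,0],[0,0,0],255]
    - [[-0.0294,0.0274,0],[0,0,0],255]
    - [[0,0,0],[0,0,6.95],255]
    - [[0,0,0],[0,0,6.95],255]
    - [[0,0,0],[0,0,6.95],255]
    - [[0,0,0],[0,0,0],255]
    - [[0,0,0],[0,0,0],255]

```text
time_s: 2.1
tcp_pos: [0.5793, -0.0109, 0.4043]
eef_rot: [-180.0, -0.0, 173.7]
contact_force: [1.2, -0.5, 0.5]
gripper_width: 0.0003
```

```bash
python3 - <<'E'
from h import *
s=r.get_state();c=r.get_calibration("wrist");im=r.capture("wrist")
print(s["tcp_pos"],s["eef_rot"],s["contact_force"],s["gripper_width"],s["time_s"])
import pickle;pickle.dump(c,open("c1.pkl","wb"))
cv2.imwrite("pics/w1.png",cv2.resize(im[:,:,::-1],(768,576),interpolation=cv2.INTER_CUBIC))
E
```

```text
[ 0.57932924 -0.01086892  0.40431836] [-1.79989735e+02 -3.80795447e-02  1.73743368e+02] [ 1.19295909 -0.54269948  0.51724687] 0.0003358413224386549 2.1
```

View pics/w1.png

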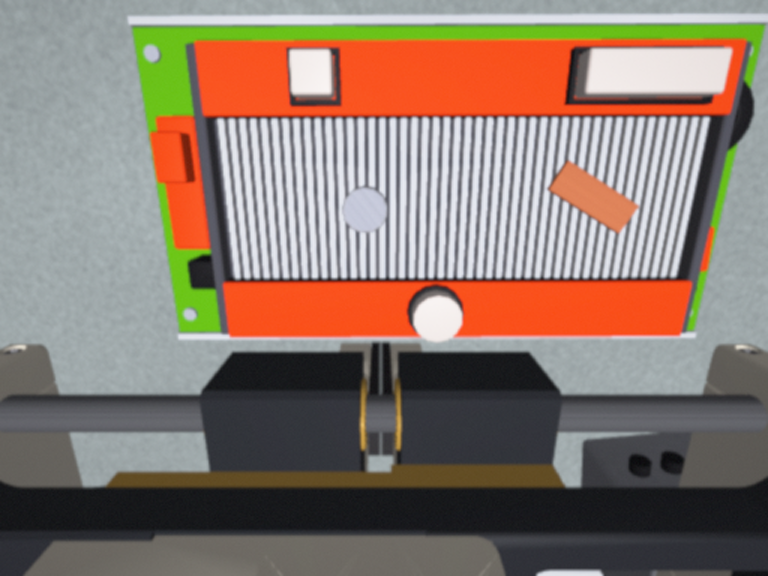

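The wrist view (enlarged by 1.5) shows the top faces of all three: round at (437,316), square at (311,72) and bar at (657,71). The rails are level in the image and the fingers are shut.

```bash
python3 - <<'E'
from h import *
import pickle;c=pickle.load(open("c1.pkl","rb"))
p=(np.array([[437.5,316.5],[657.5,71],[311,72]])+.5)/1.5-.5
w=ray("wrist",p,.124,c);print(w)
d=w[1]-w[2];y=np.degrees(np.arctan2(d[1],d[0]));print(np.linalg.norm(d),y,np.linalg.norm(w[0]-(w[1]+w[2])/2))
corners=(np.array([[590,48],[733,47],[290,50],[331,48],[412,316],[463,316]])+.5)/1.5-.5
q=ray("wrist",corners,.124,c);print([np.linalg.norm(q[i]-q[i+1]) for i in(0,2,4)])
for t in w: go([t[0],t[1],.124+.178+.015],y+90)
E
```

```text
[[ 0.6001426   0.02524263  0.124     ]
 [ 0.46570198  0.15948875  0.124     ]
 [ 0.44475581 -0.03596145  0.124     ]]
0.19656937766907906 83.88302397543328 0.14944486641500127
[np.float64(0.07980089090978083), np.float64(0.02301233253852322), np.float64(0.034263601176692034)]
shift mm [-16.8  38.3  87.5] yaw [-1.79995557e+02 -2.18951681e-02  1.73759852e+02] az -0.12317153358384303
shift mm [131.4 157.1  87.5] yaw [-1.79995557e+02 -2.18951681e-02  1.73759852e+02] az -0.12317153358384303
shift mm [131.  -39.4  87.5] yaw [-1.79995557e+02 -2.18951681e-02  1.73759852e+02] az -0.12317153358384303
```

Emit:
carry_out:
  plan:
    - [[-0.017,0.038,0],[0,0,0],255]
    - [[0,0,0.035],[0,0,0],255]
    - [[0,0,0.035],[0,0,0],255]
    - [[0,0,0.022],[0,0,0],255]
    - [[0,0,0],[0,0,0],255]
    - [[0,0,0],[0,0,0],255]

```text
time_s: 2.65
tcp_pos: [0.6005, 0.0246, 0.3122]
eef_rot: [-179.9, -0.1, 173.6]
contact_force: [-0.1, 0.5, 1.0]
gripper_width: 0.0003
```

```bash
python3 - <<'E'
from h import *
s=r.get_state();print(s["tcp_pos"],s["contact_force"])
a=r.capture("wrist")[130:300,130:380];b=r.capture("side")[120:240,150:325]
cv2.imwrite("pics/w2.png",np.vstack([cv2.resize(x[:,:,::-1],(640,h),interpolation=cv2.INTER_CUBIC) for x,h in((a,300),(b,300))]))
E
```

```text
[0.60052757 0.0246091  0.31218139] [-0.10001935  0.45524925  0.95747118]
```

View pics/w2.png

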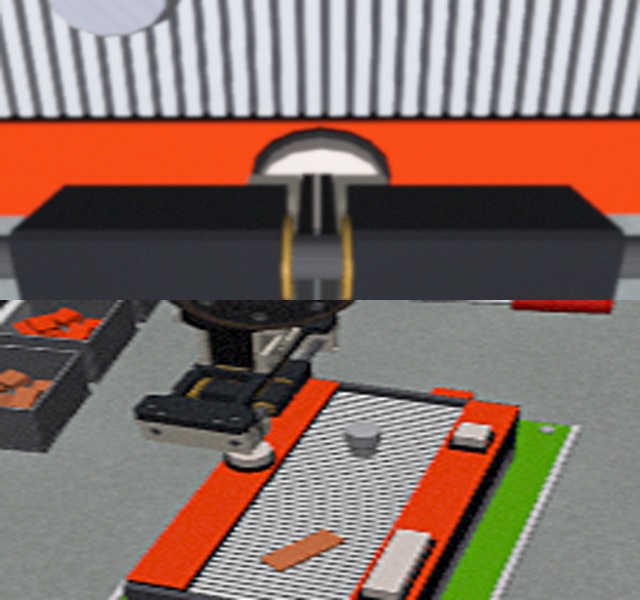

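The fingertips are centred over the round cover and just above it. I'll press down in small steps.

Emit:
carry_out:
  plan:
    - [[0,0,0.006],[0,0,0],255]
    - [[0,0,0.003],[0,0,0],255]
    - [[0,0,0.002],[0,0,0],255]
    - [[0,0,0.002],[0,0,0],255]
    - [[0,0,0.002],[0,0,0],255]
    - [[0,0,0.001],[0,0,0],255]
    - [[0,0,0],[0,0,0],255]
    - [[0,0,0],[0,0,0],255]

```text
time_s: 3.42
tcp_pos: [0.6007, 0.0249, 0.2968]
eef_rot: [180.0, 0.0, 173.5]
contact_force: [0.8, -0.6, 1.7]
gripper_width: 0.0008
```

Emit:
carry_out:
  plan:
    - [[0,0,0.001],[0,0,0],255]
    - [[0,0,0.001],[0,0,0],255]
    - [[0,0,0.0005],[0,0,0],255]
    - [[0,0,0],[0,0,0],255]
    - [[0,0,0],[0,0,0],255]

```text
time_s: 3.83
tcp_pos: [0.6007, 0.0249, 0.2941]
eef_rot: [180.0, 0.0, 173.5]
contact_force: [1.6, -0.5, 1.5]
gripper_width: 0.0006
```

Emit:
carry_out:
  plan:
    - [[0,0,0.0005],[0,0,0],255]
    - [[0,0,0.0005],[0,0,0],255]
    - [[0,0,0.0005],[0,0,0],255]
    - [[0,0,0],[0,0,0],255]

```text
time_s: 4.17
tcp_pos: [0.6007, 0.0249, 0.2933]
eef_rot: [180.0, 0.0, 173.5]
contact_force: [-1.2, 1.0, 7.5]
gripper_width: 0.0008
```

Contact with the stop is starting at 0.293, which is the expected height. I'll push a little more to seat it firmly.

Emit:
carry_out:
  plan:
    - [[0,0,0.0005],[0,0,0],255]
    - [[0,0,0.0005],[0,0,0],255]
    - [[0,0,0],[0,0,0],255]

```text
time_s: 4.42
tcp_pos: [0.6007, 0.0249, 0.2932]
eef_rot: [180.0, 0.1, 173.5]
contact_force: [-3.6, 1.3, 12.5]
gripper_width: 0.0004
```

Emit:
carry_out:
  plan:
    - [[0,0,0.001],[0,0,0],255]
    - [[0,0,0.001],[0,0,0],255]
    - [[0,0,0],[0,0,0],255]

```text
time_s: 4.67
tcp_pos: [0.6006, 0.0249, 0.2929]
eef_rot: [-180.0, 0.1, 173.6]
contact_force: [-9.3, 1.3, 25.2]
gripper_width: 0.0006
```

The round cover is at its hard stop: 25 N with no further travel. I'll raise and move to the bar.

Emit:
carry_out:
  plan:
    - [[0,0,-0.01],[0,0,0],255]
    - [[0,0,-0.04],[0,0,0],255]
    - [[0.0296,0.0238,0],[0,0,0],255]
    - [[0.0296,0.0238,0],[0,0,0],255]
    - [[0.0296,0.0238,0],[0,0,0],255]
    - [[0.0296,0.0238,0],[0,0,0],255]
    - [[0.0296,0.0238,0],[0,0,0],255]
    - [[0,0,0],[0,0,0],255]
    - [[0,0,0.025],[0,0,0],255]
    - [[0,0,0],[0,0,0],255]
    - [[0,0,0],[0,0,0],255]

```text
time_s: 5.58
tcp_pos: [0.4664, 0.1596, 0.3137]
eef_rot: [-179.9, -0.1, 173.5]
contact_force: [0.0, -0.5, 0.6]
gripper_width: -0.0
```

```bash
python3 - <<'E'
from h import *
s=r.get_state();print(s["tcp_pos"],s["contact_force"])
go([.4657,.1595,.312])
a=r.capture("wrist")[130:300,130:380];b=r.capture("side")[120:260,150:325]
cv2.imwrite("pics/w3.png",np.vstack([cv2.resize(x[:,:,::-1],(500,h),interpolation=cv2.INTER_CUBIC) for x,h in((a,200),(b,400))]))
E
```

```text
[0.46638411 0.15957425 0.31374771] [ 0.01812438 -0.47780394  0.55341005]
shift mm [ 0.7 -0.1  1.7] yaw [-1.79863607e+02 -1.46912419e-01  1.73526698e+02] az None
```

View pics/w3.png

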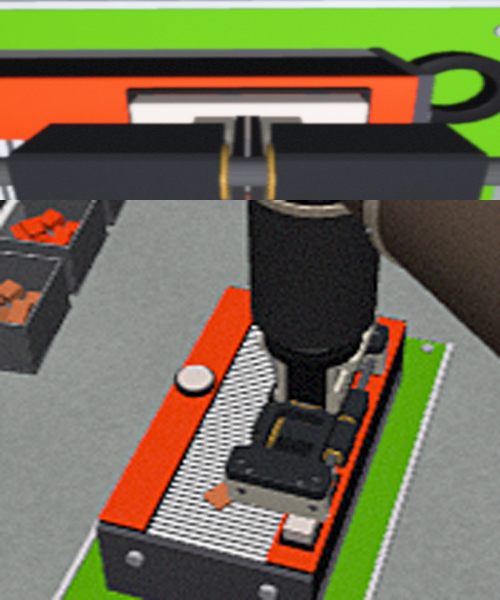

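The fingers are centred over the bar, and the round cover now sits low. I'll press the bar.

Emit:
carry_out:
  plan:
    - [[0,0,0.006],[0,0,0],255]
    - [[0,0,0.004],[0,0,0],255]
    - [[0,0,0.003],[0,0,0],255]
    - [[0,0,0.002],[0,0,0],255]
    - [[0,0,0.002],[0,0,0],255]
    - [[0,0,0.001],[0,0,0],255]
    - [[0,0,0.001],[0,0,0],255]
    - [[0,0,0.001],[0,0,0],255]
    - [[0,0,0.001],[0,0,0],255]
    - [[0,0,0],[0,0,0],255]
    - [[0,0,0],[0,0,0],255]

```text
time_s: 6.6
tcp_pos: [0.467, 0.1599, 0.2936]
eef_rot: [180.0, -0.0, 173.5]
contact_force: [0.5, -0.5, 0.6]
gripper_width: 0.0009
```

Emit:
carry_out:
  plan:
    - [[0,0,0.001],[0,0,0],255]
    - [[0,0,0.001],[0,0,0],255]
    - [[0,0,0],[0,0,0],255]

```text
time_s: 6.85
tcp_pos: [0.467, 0.16, 0.293]
eef_rot: [180.0, 0.0, 173.6]
contact_force: [-6.2, -3.2, 16.8]
gripper_width: 0.0006
```

Emit:
carry_out:
  plan:
    - [[0,0,0.001],[0,0,0],255]
    - [[0,0,0.0005],[0,0,0],255]
    - [[0,0,0],[0,0,0],255]

```text
time_s: 7.1
tcp_pos: [0.467, 0.16, 0.2928]
eef_rot: [180.0, 0.1, 173.6]
contact_force: [-11.2, -3.0, 29.3]
gripper_width: 0.0003
```

The bar is at its stop (29 N, height 0.293). I'll raise and move along the rail to the square cover.

Emit:
carry_out:
  plan:
    - [[0,0,-0.01],[0,0,0],255]
    - [[0,0,-0.04],[0,0,0],255]
    - [[0,-0.0393,0],[0,0,0],255]
    - [[0,-0.0393,0],[0,0,0],255]
    - [[0,-0.0393,0],[0,0,0],255]
    - [[0,-0.0393,0],[0,0,0],255]
    - [[0,-0.0393,0],[0,0,0],255]
    - [[0,0,0],[0,0,0],255]
    - [[0,0,0.025],[0,0,0],255]
    - [[0,0,0],[0,0,0],255]
    - [[0,0,0],[0,0,0],255]

```text
time_s: 8.02
tcp_pos: [0.4443, -0.0355, 0.3145]
eef_rot: [-179.9, -0.2, 173.5]
contact_force: [-0.1, 0.4, 0.4]
gripper_width: 0.0003
```

```bash
python3 - <<'E'
from h import *
s=r.get_state();print(s["tcp_pos"],s["contact_force"])
go([.4448,-.0360,.312])
a=r.capture("wrist")[130:300,130:380];b=r.capture("side")[120:260,150:325]
cv2.imwrite("pics/w4.png",np.vstack([cv2.resize(x[:,:,::-1],(500,h),interpolation=cv2.INTER_CUBIC) for x,h in((a,200),(b,400))]))
E
```

```text
[ 0.44434624 -0.03548664  0.31448697] [-0.0997411   0.35759807  0.36352203]
shift mm [-0.5 -0.5  2.5] yaw [-1.79947090e+02 -1.52330325e-01  1.73492206e+02] az None
```

View pics/w4.png

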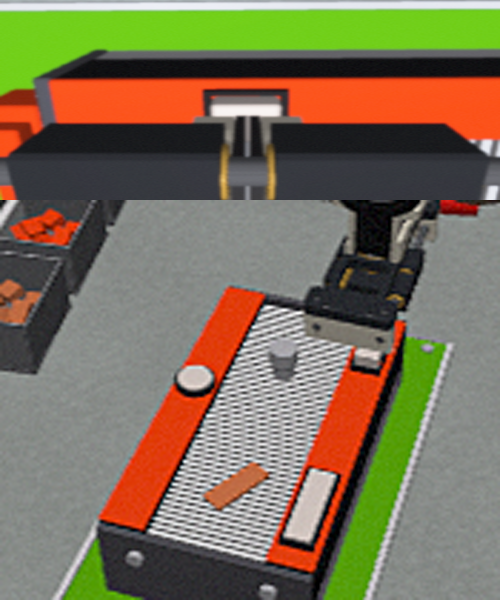

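The fingers are over the square cover, the bar and round covers are low, and the socket and strip haven't moved. I'll press the square.

Emit:
carry_out:
  plan:
    - [[0,0,0.007],[0,0,0],255]
    - [[0,0,0.004],[0,0,0],255]
    - [[0,0,0.003],[0,0,0],255]
    - [[0,0,0.002],[0,0,0],255]
    - [[0,0,0.002],[0,0,0],255]
    - [[0,0,0.001],[0,0,0],255]
    - [[0,0,0.001],[0,0,0],255]
    - [[0,0,0.001],[0,0,0],255]
    - [[0,0,0.001],[0,0,0],255]
    - [[0,0,0],[0,0,0],255]
    - [[0,0,0],[0,0,0],255]

```text
time_s: 9.03
tcp_pos: [0.445, -0.0353, 0.2933]
eef_rot: [180.0, 0.0, 173.5]
contact_force: [-1.0, 2.6, 4.2]
gripper_width: 0.0005
```

Emit:
carry_out:
  plan:
    - [[0,0,0.001],[0,0,0],255]
    - [[0,0,0.001],[0,0,0],255]
    - [[0,0,0],[0,0,0],255]

```text
time_s: 9.28
tcp_pos: [0.4451, -0.0353, 0.2929]
eef_rot: [-180.0, 0.1, 173.6]
contact_force: [-8.1, 4.4, 23.9]
gripper_width: 0.0005
```

The square is home too. I'll press lightly once more to match the others, then back straight up and clear.

Emit:
carry_out:
  plan:
    - [[0,0,0.0005],[0,0,0],255]
    - [[0,0,0],[0,0,0],255]
    - [[0,0,-0.01],[0,0,0],255]
    - [[0,0,-0.04],[0,0,0],255]
    - [[0,0,-0.04],[0,0,0],255]
    - [[0,0,-0.04],[0,0,0],255]
    - [[-0.03,0,-0.02],[0,0,0],255]
    - [[-0.03,0,0],[0,0,0],255]
    - [[-0.03,0,0],[0,0,0],255]
    - [[-0.03,0,0],[0,0,0],255]
    - [[0,0,0],[0,0,0],255]
    - [[0,0,0],[0,0,0],255]

```text
time_s: 10.28
tcp_pos: [0.5651, -0.0493, 0.4388]
eef_rot: [-179.9, -0.2, 173.4]
contact_force: [-2.0, 0.1, 0.0]
gripper_width: 0.0006
```

```bash
python3 - <<'E'
from h import *
s=r.get_state();print(s["tcp_pos"],s["contact_force"])
c=r.get_calibration("wrist");R=cv2.Rodrigues(c["rvec"])[0]
for P in([.6005,.025],[.4657,.1595],[.4448,-.036]):
  for z in(.115,.125):
    v=R@np.array([*P,z])+c["tvec"];v=c["K"]@v/v[2];print(P,z,v[:2]*1.5)
a=r.capture("wrist");b=r.capture("side")[120:270,150:325]
cv2.imwrite("pics/w5.png",np.vstack([cv2.resize(a[:200,:,::-1],(768,300),interpolation=cv2.INTER_CUBIC),cv2.resize(b[:,:,::-1],(768,300*1),interpolation=cv2.INTER_CUBIC)]))
E
```

```text
[ 0.56506762 -0.04933774  0.4387843 ] [-1.99181722  0.14738734  0.01835363]
[0.6005, 0.025] 0.115 [480.79611794 309.96554471]
[0.6005, 0.025] 0.125 [483.8534884  314.34528193]
[0.4657, 0.1595] 0.115 [671.73970219 101.05920251]
[0.4657, 0.1595] 0.125 [682.06226312  98.73562981]
[0.4448, -0.036] 0.115 [380.29825184 103.63150347]
[0.4448, -0.036] 0.125 [380.28414469 101.40515386]
```

View pics/w5.png

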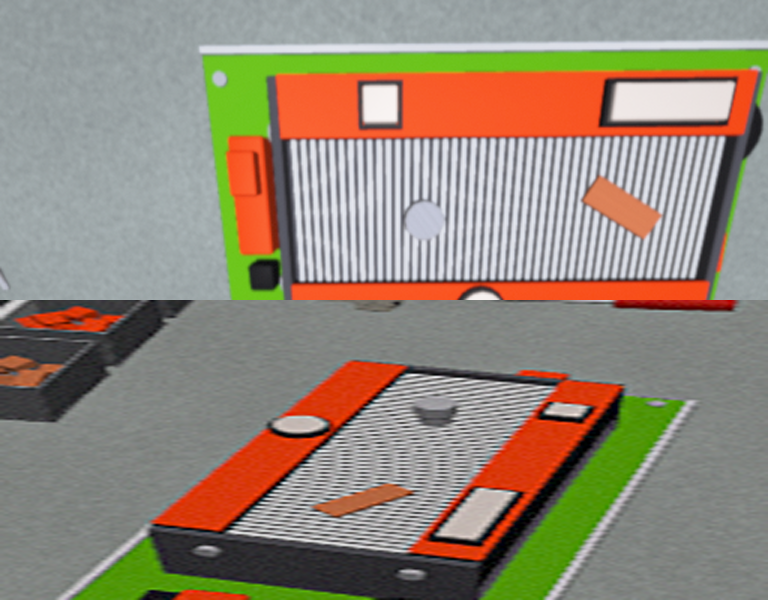

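The picture shows all three covers low and level in their collars: square at (380,104), bar at (672,102), and round at the rail edge. The socket and strip are where they were, and the arm is clear. I'll hand in.

```bash
python3 -c "
from plant import r
print(r.close_job())"
```

```text
the job is handed in; nothing more can be done
None
```

I pressed the round, bar and square covers home in that order, using the shut fingertips and pushing only downward. The job was handed in at about 10 s, well inside the 35 s limit.

- **Seating:** each cover stopped with the fingertips about 115 mm above the table, the expected fully-home height. The last force readings were 25 N on the round, 29 N on the bar and 24 N on the square. After the square's reading I pushed it 0.5 mm further without reading the force again.
- **Final pictures:** all three covers look low in their collars, and the square and bar top centres match the home height. The wrist view cut off most of the round cover, so that one rests on the force, the stop height and the side view.
- **Loose things:** the socket and copper strip had not visibly moved. The tape, plug, screwdriver, spanner and jar are mostly outside the last picture, but the fingers never came down near them.

At the end the arm was clear of everything, and no check failed or disagreed.

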